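# Hold a tube on the touch vortex mixer at half speed

### The job

Set the vortex mixer's speed lever to half speed, that is upright at the middle of its scale, then take the tall tube out of the rack and stand it upright in the mixer's rubber cup. Push the tube down so that the sprung cup goes about 6 mm down, a little past half of its 10 mm travel but never onto its stop, and finish like that: the program ends with the gripper still holding the tube and keeping the cup pressed. Press with the tube only, without the fingers on the mixer, and leave the vials and the other things on the table where they are.

Things in the scene. Friction and masses are not known exactly. Their poses are not given: they have to be found in the camera images.
- mixer: Vortex mixer, a white and grey box 180 mm deep (x), 120 mm wide (y), 75 mm high to its flat deck; stands firm. Origin: centre of its underside; x from its sloping front to its rear, y to its left (left for the robot too), z up. On the deck the speed lever (x = -34 mm) and behind it the rubber cup (x = +45 mm). The motor is not simulated: the cup never shakes or turns.
- speed_lever (a joint): Angle of the speed lever in rad. 0 = upright, which is the middle of its scale (half speed); negative = leaning to the mixer's left (+y, slow), positive = leaning to its right (-y, fast). Range -0.7 to 0.7. It stays where it is left (stiff hinge, about 0.08 N m). It starts leaning to the slow side.
- lever_knob (a point): Centre of the lever's grip: a black barrel 16 mm in diameter and 22 mm long, its axis along the mixer's x, 55 mm from the hinge. Below it a 7 mm steel stem. It is 121 mm above the table when upright.
- lever_hinge (a point): Hinge axis of the speed lever, 66 mm above the table (inside the deck); the axis is parallel to the mixer's x.
- cup_head (a joint): How far the sprung cup is pressed down, in m: 0 = up, 0.010 = on its stop. It moves straight down; about 2 N starts it and each mm more takes 0.8 N (6 mm: 6.8 N; 10 mm: 10 N). It springs back up when let go.
- cup_floor (a point): Centre of the floor of the black rubber cup, moving with the cup; 103.5 mm above the table while the cup is up. The recess is 15 mm deep, about 24 mm across at the floor widening to about 33 mm at the rim; outside, the cup is 43 mm across. The deck round it is 75 mm high.
- tube: The tall closed screw-cap tube, the only tall one in the rack: 82 mm high, barrel 16 mm in diameter, screw cap 19 mm in diameter on the top 14 mm, about 20 g. Origin: centre of its foot; z along the tube to the cap. The foot is flat, so it stands in the cup. Rigid.
- rack: Low white block rack, 46 mm (x) by 176 mm (y), 25 mm high, with a 3 mm foot flange, fixed. Origin: centre of its underside. Four round blind holes in one row along its y at -63, -21, 21 and 63 mm, 18 mm in diameter, 17 mm deep (floor 8 mm above the table). The tall tube stands in one of them, the three short vials in the others.
- vial_a: Short closed vial, 34 mm high, 17 mm in diameter, standing in the rack (its top 42 mm above the table). Origin: centre of its foot. Leave it.
- vial_b: Short closed vial, 34 mm high, 17 mm in diameter, standing in the rack (its top 42 mm above the table). Origin: centre of its foot. Leave it.
- vial_c: Short closed vial, 34 mm high, 17 mm in diameter, standing in the rack (its top 42 mm above the table). Origin: centre of its foot. Leave it.
- timer: Bench timer 62 x 62 x 20 mm lying on the table, origin under its centre. Leave it.
- marker: Black marker pen, 136 mm long, 13 mm thick, lying on the table, origin under its middle. Leave it.
- tweezers: Steel tweezers, 119 mm long, 8 mm high, lying on the table, origin under the middle. Leave them.
- usb_stick: USB stick, 56 x 18 x 8 mm, lying on the table, origin under its middle. Leave it.
There are look-alikes about, which are no part of the job. What is shaped like the tube but yellow is not meant.

How it is judged:
By the outcome, as a careful person would: the job done as asked, in the order asked, and still so for the second after the job is handed in, while the arm keeps its last pose, push and grip.
It also fails if it takes over 58 s, if anything falls off the work surface, if the arm or the gripper's body presses on something with over 40 N, if the wrist force passes 120 N, or if a joint passes its speed limit or range.

### The arm

A 7-joint arm with a two-finger parallel gripper is mounted at the origin on a cart in front of the work surface, level with it; the furniture and walls round the work are solid. World frame = base frame: x ahead of the robot, y to its left, z up, the work surface at z = 0. Lengths are in m, angles in rad, forces in N, time in s.
With the tool pointing down it reaches from about 0.35 to 0.9 m from the base axis. Payload 8.1 kg.
Tool frame: the origin (TCP) lies at the very end of the fingers, on their centre line; the grasp point (between the pads) lies 19 mm behind it; z points along the fingers, y is the line along which they close (so a half turn about z gives the same grasp; the last joint's range is limited). The gripper opens to 85 mm and grips with 20 to 120 N. Pads are 22 mm wide; open, the fingers measure 114 mm over their backs; the gripper's body (76 mm by 85 mm) begins 54 mm behind the grasp point. The pads swing forward as they close: fully open they stand 13 mm farther back than shut.
Start: joints at [1.091, 0.434, 0.025, 1.573, -0.012, 1.134, -0.075], TCP at [0.23, -0.581, 0.231] pointing down, gripper open.
Joint ranges: [-2.62, 2.62], [-0.44, 2.09], [-1.27, 1.32], [0.08, 2.57], [-1.32, 4.46], [0.12, 2], [-2.74, 2.74]. Speed limits (rad/s): [2.22, 2.22, 3.01, 3.01, 3.14, 3.14, 3.14].

### API

Orientations are given as [roll, pitch, yaw] about the fixed x, y, z axes, in that order (R = Rz(yaw) Ry(pitch) Rx(roll)).
In Python, from plant import arm gives the robot as it stands.
- The arm moves only by the tool send_rows, never from a script. Its argument "series" is a list that holds one entry, the list of rows, each a list of 6 numbers: the shift along the world's x, y, z scaled (see below), then the turn, a rotation vector about the world's x, y, z scaled (see below). A call has 1 to 20 rows; each row is the pose to reach, as a shift and turn from the pose commanded when the call began; what a row does not reach only later rows make up. The controller multiplies each number of a shift by 250 mm and each number of a turn by 45 degrees. A row lasts 1/8 s, in which the tool goes at most 62.5 mm and 10.7 degrees, less where a joint would pass 70% of its speed; a pose out of reach is approached as far as the arm can. A call with a number of a shift or a turn outside -1 to 1 is refused whole. A call with a gripper value outside its range is refused whole. "hand" is the closure, from 0 (fully open) to 1 (shut), set as the call begins (left out, the last holds). The fingers move at their own pace and stop on an object; "grip_force" is the grip in N (left out, the last holds). Time passes only in rows, so rows that repeat a pose let the fingers close. It gives the time, the measured TCP pose, the force, the opening and the grip force at its end, in the units of the state.
- arm.read_state(): the state, without advancing time (a new reading comes with each control period).
- arm.grab_frame(name): name is "scene" or "top" or "wrist"; returns (picture, depth): 420x560x3 uint8, red, green, blue; 420x560 float32, m along the optical axis (not along the pixel's ray), 0 where there is no reading.
- arm.camera_model(name): a dict with "fx", "fy", "cx", "cy" (pixels), "distortion" ([k1, k2, p1, p2, k3] as OpenCV has them; the pictures are not rectified), "R" (3x3) and "t" (3): a world point X has camera coordinates R X + t. Camera axes: x right, y down, z forward; pixel columns grow to the right and rows downward; lengths in m; the calibration is good to about 2 mm. A picture is of the moment at which its call begins: read the wrist's pose just before it. camera_model takes no time and is no camera call; for the wrist camera it gives the pose at the moment of the call.
- arm.hand_in(): hands the job in; it is judged then, once.
The state is a dict: "clock": time; "joint_positions": joint angles; "joint_velocities": joint speeds; "joint_efforts": joint torques, N m; "position": TCP position; "orientation": TCP orientation; "wrist_force": force on the tool from outside, world axes, zero at the start; "wrist_torque": the same for the moment, N m; "opening": opening from 0.0 (shut) to 1.0 (fully open); "grip_force": force on a finger pad.
Only numpy, scipy, OpenCV 4.12 (cv2) and the standard library are available. Lean on these libraries where they do the work, as an engineer would, in place of code of your own. Each camera call takes 0.05 s, during which the arm holds its last target. There are 200 camera calls.

## Working session

There is one attempt and no reset: what is moved stays moved. The work goes in short steps, Python scripts to look and compute and a tool call to move; the robot and the scene stay as the last step left them, time stands still between calls to the robot, and variables do not carry over. Pictures are saved under pics/ and viewed, at most 10 in all, crops included, and the job is handed in when it is done.

Besides the shell and the picture viewer there is one more tool, called as a command line: name --argument value ..., lists and objects as JSON in quotes. send_rows: Moves the arm, as the interface text tells. Its arguments: {"type":"object","properties":{"series":{"type":"array"},"hand":{"type":"number"},"grip_force":{"type":"number"}},"required":["series"]}

```bash
mkdir -p pics; ls
python3 - <<'E'
from plant import arm
import cv2,numpy as np,pickle
s=arm.read_state();print({k:np.round(v,3).tolist() for k,v in s.items()})
for n in("top","scene"):
    p,d=arm.grab_frame(n);m=arm.camera_model(n);pickle.dump((p,d,m),open(n+".pkl","wb"))
    cv2.imwrite(f"pics/{n}0.png",p[:,:,::-1]);print(n,m["fx"],m["cx"],np.round(m["R"],3).tolist(),np.round(m["t"],3),m["distortion"])
E
```

```text
pics
{'clock': 0.0, 'joint_positions': [1.091, 0.435, 0.025, 1.574, -0.012, 1.134, -0.075], 'joint_velocities': [0.0, -0.0, 0.001, 0.003, 0.001, 0.0, 0.001], 'joint_efforts': [-0.001, -67.047, 1.025, -31.622, 0.016, 0.012, -0.0], 'position': [0.23, -0.581, 0.231], 'orientation': [-3.14, 0.0, 0.377], 'wrist_force': [-0.253, -0.535, -0.177], 'wrist_torque': [-0.049, 0.005, 0.04], 'grip_force': 0.0, 'opening': 1.003}
top 392.52810463485935 275.6047468621008 [[0.019, -1.0, 0.021], [-0.993, -0.022, -0.118], [0.119, -0.019, -0.993]] [-0.068  0.53   1.053] [0.01654207 0.         0.         0.         0.        ]
scene 393.3943629367892 280.2135410693053 [[0.615, -0.788, 0.014], [-0.524, -0.422, -0.74], [0.589, 0.448, -0.673]] [-0.369  0.315  0.659] [-0.06940847  0.          0.          0.          0.        ]
```

View pics/top0.png

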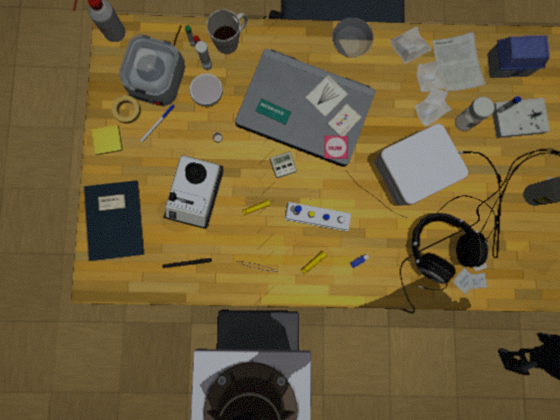

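View pics/scene0.png

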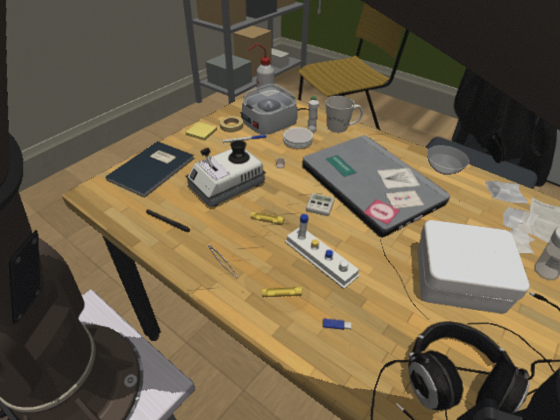

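The top view shows the mixer at (193,192), with its lever at about (173,197) and cup at (196,173). The rack is at (318,216). Tube candidates in the top view:
- Blue-capped tall tube in the rack's left hole, about (296,209) (scene (304,222)).
- Yellow tubes lying at (257,208) and (314,262), which are excluded.
- Short vials at (311,214), (328,217) and (341,219), also excluded.

I choose the blue-capped tall one and will check it in a close crop.

```bash
cat > h.py <<'E'
import numpy as np,cv2,pickle
def cam(m): return np.array([[m["fx"],0,m["cx"]],[0,m["fy"],m["cy"]],[0,0,1]]),np.array(m["distortion"])
def onz(m,uv,z):
    K,D=cam(m);R=np.array(m["R"]);t=np.array(m["t"])
    q=cv2.undistortPoints(np.array(uv,float).reshape(-1,1,2),K,D).reshape(-1,2)
    r=np.c_[q,np.ones(len(q))]@R;c=-R.T@t
    return c+r*((np.broadcast_to(z,len(q))-c[2])/r[:,2])[:,None]
def proj(m,X):
    K,D=cam(m);return cv2.projectPoints(np.array(X,float),cv2.Rodrigues(np.array(m["R"]))[0],np.array(m["t"],float),K,D)[0].reshape(-1,2)
def crop(p,x,y,w,h,f):return cv2.resize(p[y:y+h,x:x+w],None,fx=f,fy=f,interpolation=cv2.INTER_CUBIC)
E
python3 - <<'E'
from h import *
t=pickle.load(open("top.pkl","rb"));s=pickle.load(open("scene.pkl","rb"))
a=np.hstack([crop(t[0],155,145,80,60*5//4,5),crop(t[0],278,180,80,75,5)])
b=np.hstack([crop(s[0],180,125,100,56,4)[:224],crop(s[0],275,205,100,56,4)[:224]])
i=np.clip(np.vstack([a,b])[:,:,::-1].astype(float)*1.5,0,255).astype(np.uint8)
cv2.imwrite("pics/c1.png",i);print(i.shape)
E
```

```text
(599, 800, 3)
```

View pics/c1.png

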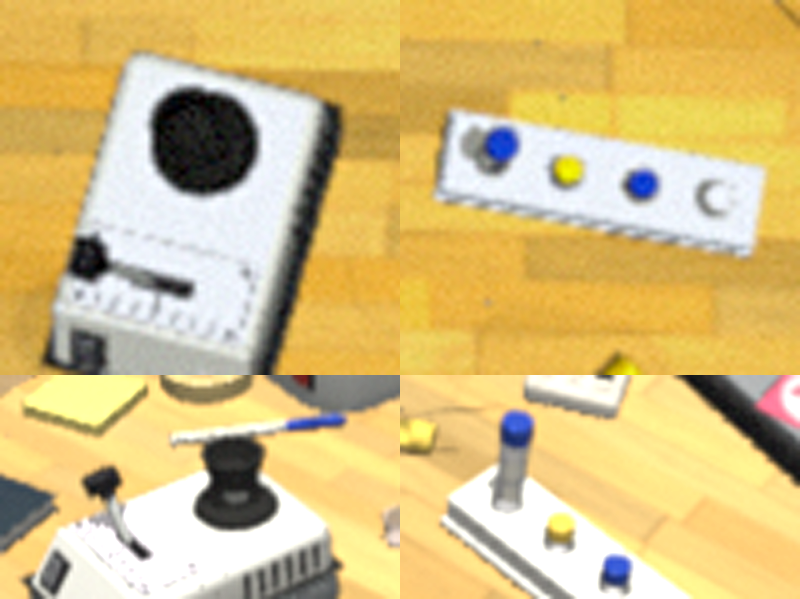

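The crop confirms the choice: a tall grey tube with a blue cap at crop (502,145), in the rack's leftmost hole. The other three positions hold short vials. The lever knob is at (88,257), leaning to the left (slow), and the cup blob is at (204,140). The rack runs from (450,110) to (760,250).

```bash
cat >> h.py <<'E'
def cloud(p,d,m):
    K,D=cam(m);h,w=d.shape;uv=np.stack(np.meshgrid(np.arange(w),np.arange(h)),-1).reshape(-1,1,2).astype(float)
    q=cv2.undistortPoints(uv,K,D).reshape(-1,2);z=d.reshape(-1,1)
    return ((np.c_[q,np.ones(len(q))]*z-np.array(m["t"]))@np.array(m["R"])).reshape(h,w,3)
E
python3 - <<'E'
from h import *
t=pickle.load(open("top.pkl","rb"));s=pickle.load(open("scene.pkl","rb"));m=t[2]
f=lambda L,ox,oy:[(ox+(x+.5)/5-.5,oy+(y+.5)/5-.5) for x,y in L]
P=lambda n,a:print(n,np.round(a,4).tolist())
P("deck rear L,R, leftlow, ",onz(m,f([(130,55),(325,100),(75,278)],155,145),.075))
P("knob",onz(m,f([(88,257)],155,145),.110)); P("slot end",onz(m,f([(190,289)],155,145),.075))
P("cup@.1",onz(m,f([(204,140)],155,145),.10))
P("cap",onz(m,f([(102,145)],278,180),.09));P("vials",onz(m,f([(168,170),(242,184),(316,197)],278,180),.042))
P("rack TL,TR,BR,BL",onz(m,f([(50,110),(362,168),(352,240),(38,197)],278,180),.025))
for n,c in(("top",t),("scene",s)):
    X=cloud(*c);Z=X[...,2]
    for nm,lo,hi,x0,x1,y0,y1 in(("deck",.068,.082,.3,.75,.1,.45),("cup",.108,.13,.4,.75,.1,.45),("cap",.08,.1,.35,.6,-.15,.08),("rack",.02,.03,.3,.6,-.3,.1)):
        k=(Z>lo)&(Z<hi)&(X[...,0]>x0)&(X[...,0]<x1)&(X[...,1]>y0)&(X[...,1]<y1)
        q=X[k];
        if len(q)>5:
            r=cv2.minAreaRect(q[:,:2].astype(np.float32)*1000);print(n,nm,len(q),np.round(q.mean(0),4),np.round(r[0],1),np.round(r[1],1),round(r[2],1))
E
```

```text
deck rear L,R, leftlow,  [[0.6714, 0.2013, 0.075], [0.6494, 0.0962, 0.075], [0.55, 0.2245, 0.075]]
knob [[0.556, 0.2096, 0.11]]
slot end [[0.5455, 0.1638, 0.075]]
cup@.1 [[0.6206, 0.1551, 0.1]]
cap [[0.5331, -0.1147, 0.09]]
vials [[0.5262, -0.1548, 0.042], [0.5194, -0.1955, 0.042], [0.5131, -0.2362, 0.042]]
rack TL,TR,BR,BL [[0.5605, -0.0904, 0.025], [0.5317, -0.2651, 0.025], [0.4913, -0.2594, 0.025], [0.5116, -0.0844, 0.025]]
top deck 1897 [0.5835 0.1648 0.0757] [587.8 167.6] [110.8 157.1] 77.2
top cup 178 [0.6031 0.1762 0.1165] [591.2 177.5] [ 40.8 116.5] 61.3
top cap 41 [ 0.534  -0.1145  0.0895] [ 534.  -114.7] [17.9 15.9] 0.1
top rack 904 [ 0.521  -0.1743  0.025 ] [ 521.9 -125.9] [245.2 204. ] 47.6
scene deck 1268 [0.5712 0.1589 0.0768] [584.5 168.1] [111.9 162.6] 76.2
scene cup 183 [0.6039 0.1727 0.1155] [589. 177.] [ 42.2 115.9] 62.9
scene cap 69 [ 0.5329 -0.1171  0.0884] [ 534.6 -115.9] [17.8 17.6] 16.0
scene rack 1156 [ 0.5173 -0.1803  0.0259] [ 524.2 -132.8] [243.  184.8] 48.4
```

send_rows --series '[[[0.48, 1.0, 0.4, 0, 0, -0.75], [0.48, 1.0, 0.4, 0, 0, -0.75], [0.48, 1.0, 0.4, 0, 0, -0.75], [0.48, 1.0, 0.4, 0, 0, -0.75], [0.48, 1.0, 0.4, 0, 0, -0.75], [0.48, 1.0, 0.4, 0, 0, -0.75]]]' --hand 0

```text
clock: 0.85
position: [0.3523, -0.328, 0.3326]
orientation: [-3.141, -0.003, -0.206]
wrist_force: [-0.8, -0.8, 0.6]
opening: 1.002
grip_force: 0.0
```

send_rows --series '[[[0.5, 1.0, 0, 0, 0, 0], [0.5, 1.0, 0, 0, 0, 0], [0.5, 1.0, 0, 0, 0, 0], [0.5, 1.0, 0, 0, 0, 0], [0.5, 1.0, 0, 0, 0, 0]]]'

```text
clock: 1.48
position: [0.4758, -0.0786, 0.3307]
orientation: [-3.141, 0.001, -0.209]
wrist_force: [0.2, -1.1, -0.4]
opening: 0.999
grip_force: 0.0
```

send_rows --series '[[[0.28, 0.98, 0, 0, 0, 0], [0.28, 0.98, 0, 0, 0, 0], [0.28, 0.98, 0, 0, 0, 0], [0.28, 0.98, 0, 0, 0, 0], [0.28, 0.98, 0, 0, 0, 0], [0.28, 0.98, 0, 0, 0, 0]]]'

```text
clock: 2.22
position: [0.5452, 0.1629, 0.3303]
orientation: [3.14, 0.001, -0.213]
wrist_force: [-1.0, -0.7, -0.2]
opening: 0.998
grip_force: 0.0
```

```bash
cat > w.py <<'E'
import sys
from plant import arm
from h import *
n=sys.argv[1]
s=arm.read_state();m=arm.camera_model("wrist");p,d=arm.grab_frame("wrist");pickle.dump((p,d,m,s),open(n+".pkl","wb"))
cv2.imwrite(f"pics/{n}.png",np.clip(p[:,:,::-1]*1.4,0,255).astype(np.uint8))
print(s["clock"],np.round(s["position"],4),np.round(s["orientation"],3),np.round(s["joint_positions"],2),"cam",-np.array(m["R"]).T@m["t"])
E
python3 w.py w1
```

```text
2.225 [0.5452 0.1629 0.3303] [ 3.14e+00  1.00e-03 -2.13e-01] [-0.11  0.31 -0.38  1.53  0.12  1.32 -2.28] cam [0.61853607 0.14796835 0.47253288]
```

View pics/w1.png

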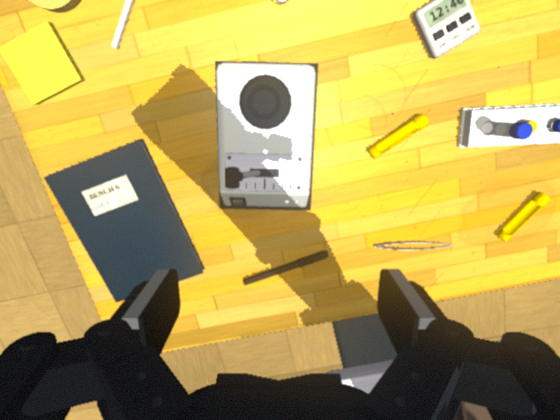

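The wrist view shows the mixer centred at (266,135), its deck running from (217,63) to (317,63) at the rear. The cup is at (265,102), the knob at (234,177) and the lever slot's right end at (277,173). I'll enlarge it to refine.

Run:
```python
from h import *
p,d,m,s=pickle.load(open("w1.pkl","rb"))
cv2.imwrite("pics/c2.png",np.clip(crop(p,200,55,130,160,3.75)[:,:,::-1]*1.3,0,255).astype(np.uint8))
X=cloud(p,d,m);Z=X[...,2]
for nm,lo,hi,x0,x1,y0,y1 in(("deck",.070,.080,.45,.75,.08,.26),("cup",.108,.13,.59,.75,.1,.25),("knob",.085,.13,.5,.58,.13,.25),("floor",.098,.108,.59,.75,.1,.25)):
    q=X[(Z>lo)&(Z<hi)&(X[...,0]>x0)&(X[...,0]<x1)&(X[...,1]>y0)&(X[...,1]<y1)]
    r=cv2.minAreaRect(q[:,:2].astype(np.float32)*1000);print(nm,len(q),np.round(q.mean(0),4),np.round(r[0],1),np.round(r[1],1),round(r[2],1),np.round(cv2.minEnclosingCircle(q[:,:2].astype(np.float32)*1000)[0],1))
```

```text
deck 9883 [0.5897 0.168  0.0752] [589.1 169.8] [108.6 150.2] 76.7 [588.6 170. ]
cup 854 [0.6235 0.162  0.1164] [623.3 161.7] [40.9 40.9] 77.3 [623.  161.8]
knob 407 [0.554  0.2089 0.1103] [552.5 205.1] [30.9 21.4] 76.3 [552.9 206.2]
floor 583 [0.6232 0.1619 0.1038] [623.  161.8] [26.9 26.5] 19.9 [623.  161.6]
```

View pics/c2.png

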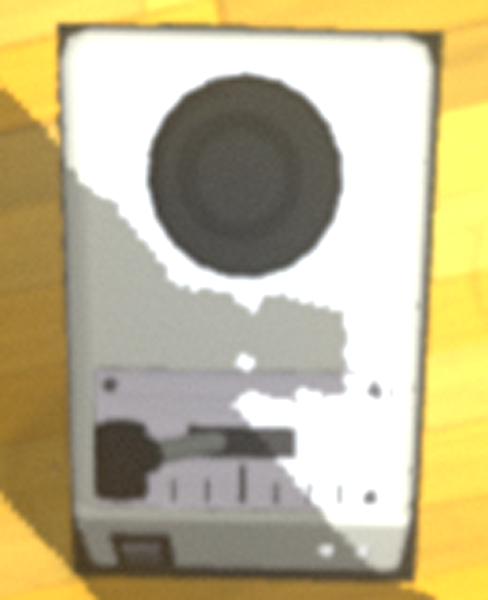

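The crop shows the knob at (122,460), the slot running (190–295, 442), the centre tick at (243,483) and the cup floor at (243,173).

Run:
```python
from h import *
p,d,m,s=pickle.load(open("w1.pkl","rb"))
f=lambda L:[(200+(x+.5)/3.75-.5,55+(y+.5)/3.75-.5) for x,y in L]
w=onz(m,f([(243,442),(243,467),(243,500),(243,173),(110,384),(370,496),(375,390)]),[.075,.075,.075,.1035,.075,.075,.075]);print(np.round(w,4).tolist())
yw=-.231;c=np.array([.623,.1617])-.079*np.array([np.cos(yw),np.sin(yw)]);print("hinge",c, "shift to hinge",(c-s["position"][:2])/.25)
print("tube cap from wrist:");X=cloud(p,d,m);Z=X[...,2];k=(Z>.08)&(Z<.1)&(X[...,1]<-.08)&(X[...,1]>-.15);q=X[k];print(len(q),q.mean(0))
```

```text
[[0.5458, 0.1801, 0.075], [0.538, 0.1819, 0.075], [0.5275, 0.1843, 0.075], [0.6243, 0.1611, 0.1035], [0.5724, 0.2165, 0.075], [0.5203, 0.1443, 0.075], [0.5532, 0.1362, 0.075]]
hinge [0.5460984  0.17978713] shift to hinge [0.00366412 0.0677481 ]
tube cap from wrist:
286 [ 0.53457576 -0.11042369  0.0877764 ]
```

send_rows --series '[[[0.018, 0.122, -0.2, 0, 0, -0.02], [0.018, 0.122, -0.4, 0, 0, -0.02], [0.018, 0.122, -0.6, 0, 0, -0.02], [0.018, 0.122, -0.75, 0, 0, -0.02], [0.018, 0.122, -0.87, 0, 0, -0.02], [0.018, 0.122, -0.944, 0, 0, -0.02], [0.018, 0.122, -0.944, 0, 0, -0.02], [0.018, 0.122, -0.944, 0, 0, -0.02]]]'

```text
clock: 3.28
position: [0.5502, 0.1933, 0.0963]
orientation: [-3.141, -0.001, -0.23]
wrist_force: [0.3, -0.2, 0.0]
opening: 1.003
grip_force: 0.0
```

send_rows --series '[[[0, 0, 0, 0, 0, 0], [0, 0, 0, 0, 0, 0], [0, 0, 0, 0, 0, 0], [0, 0, 0, 0, 0, 0]]]' --hand 0.3 --grip_force 20

```text
clock: 3.78
position: [0.5494, 0.1944, 0.0954]
orientation: [-3.142, -0.0, -0.228]
wrist_force: [0.1, -0.8, -0.1]
opening: 0.7
grip_force: 0.0
```

Next I shift 15 mm to the hinge's y, then close.

send_rows --series '[[[-0.005, -0.02, 0, 0, 0, 0], [-0.01, -0.04, 0, 0, 0, 0], [-0.014, -0.059, 0, 0, 0, 0], [-0.014, -0.059, 0, 0, 0, 0], [-0.014, -0.059, 0, 0, 0, 0]]]'

```text
clock: 4.4
position: [0.5462, 0.1797, 0.0954]
orientation: [-3.141, -0.0, -0.228]
wrist_force: [2.3, 2.5, 1.7]
opening: 0.699
grip_force: 1.4
```

send_rows --series '[[[0, 0, 0, 0, 0, 0], [0, 0, 0, 0, 0, 0], [0, 0, 0, 0, 0, 0], [0, 0, 0, 0, 0, 0], [0, 0, 0, 0, 0, 0], [0, 0, 0, 0, 0, 0], [0, 0, 0, 0, 0, 0], [0, 0, 0, 0, 0, 0]]]' --hand 1 --grip_force 20

```text
clock: 5.4
position: [0.5457, 0.1793, 0.0952]
orientation: [3.141, 0.0, -0.228]
wrist_force: [-1.7, 0.9, 0.8]
opening: 0.181
grip_force: 19.4
```

send_rows --series '[[[0, 0, 0, 0, 0, 0], [0, 0, 0, 0, 0, 0], [0, 0, 0, 0, 0, 0], [0, 0, 0, 0, 0, 0], [0, 0, 0, 0, 0, 0]]]' --hand 0

```text
clock: 6.02
position: [0.546, 0.1795, 0.0953]
orientation: [3.142, -0.0, -0.228]
wrist_force: [0.3, 0.2, 0.2]
opening: 0.998
grip_force: 0.0
```

send_rows --series '[[[0, 0, 0.1, 0, 0, 0], [0, 0, 0.3, 0, 0, 0], [0, 0, 0.5, 0, 0, 0], [0, 0, 0.7, 0, 0, 0], [0, 0, 0.94, 0, 0, 0], [0, 0, 0.94, 0, 0, 0], [0, 0, 0.94, 0, 0, 0]]]'

```text
clock: 6.9
position: [0.5458, 0.1794, 0.3301]
orientation: [3.141, -0.0, -0.228]
wrist_force: [0.4, 0.2, -0.8]
opening: 0.999
grip_force: 0.0
```

```bash
python3 w.py w2
python3 - <<'E'
from h import *
p,d,m,s=pickle.load(open("w2.pkl","rb"));X=cloud(p,d,m);Z=X[...,2]
a=np.array([np.cos(.229),-np.sin(.229)]);b=np.array([np.sin(.229),np.cos(.229)])
for nm,lo,hi,x0,x1 in(("knob",.115,.135,.5,.585),("cup",.108,.13,.59,.7),("floor",.098,.108,.59,.75),("deck",.07,.08,.45,.75)):
    q=X[(Z>lo)&(Z<hi)&(X[...,0]>x0)&(X[...,0]<x1)&(X[...,1]>.08)&(X[...,1]<.26)]
    r=cv2.minAreaRect(q[:,:2].astype(np.float32)*1000);print(nm,len(q),np.round(q.mean(0),4),np.round(r[0],1),np.round(r[1],1),round(r[2],1))
    v=(np.array(r[0])/1000-[.546,.1799]);print("rel hinge x,y",v@a,v@b, "zmax",q[:,2].max())
cv2.imwrite("pics/c3.png",np.clip(crop(p,200,55,130,160,3.75)[:,:,::-1]*1.3,0,255).astype(np.uint8))
E
```

```text
6.9 [0.5458 0.1794 0.3301] [ 3.141 -0.    -0.228] [-0.13  0.32 -0.39  1.52  0.12  1.33 -2.32] cam [0.618674   0.16329362 0.47233967]
knob 335 [0.5471 0.1798 0.1265] [546.4 179.9] [15.9 21.4] 76.6
rel hinge x,y 0.0004043254847035139 7.809961990208214e-05 zmax 0.13098094442376185
cup 860 [0.6234 0.1616 0.1163] [623.  161.7] [41.  41.2] 40.8
rel hinge x,y 0.07915811264895477 -0.00019057864264064237 zmax 0.12028783107059944
floor 585 [0.6232 0.1618 0.1039] [623.1 161.7] [27.1 26.7] 62.6
rel hinge x,y 0.07926304867649753 -0.0002579012906549806 zmax 0.10799567714433891
deck 10031 [0.5897 0.1697 0.0752] [589.5 169.7] [108.7 149.8] 76.8
rel hinge x,y 0.0446402665372466 -6.976635878170115e-05 zmax 0.07999651069418866
```

View pics/c3.png

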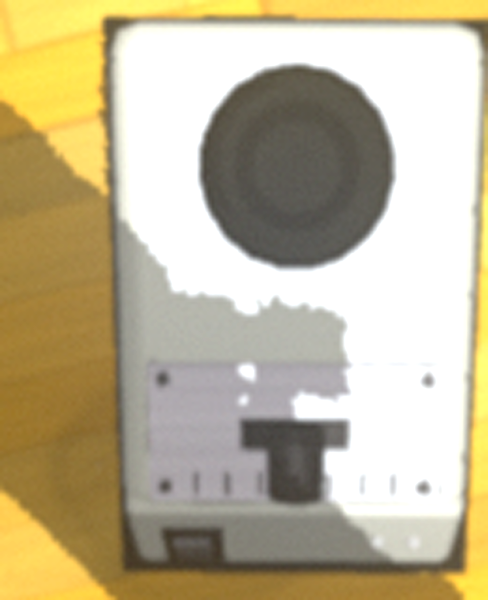

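The crop shows the knob upright at (295,465), over the centre tick, and the depth data agree (offset from the hinge below 1 mm). On to the tube.

send_rows --series '[[[-0.025, -0.6, 0, 0, 0, 1.0], [-0.025, -0.6, 0, 0, 0, 1.0], [-0.025, -0.6, 0, 0, 0, 1.0], [-0.025, -0.6, 0, 0, 0, 1.0], [-0.025, -0.6, 0, 0, 0, 1.0]]]'

```text
clock: 7.58
position: [0.539, 0.0286, 0.3286]
orientation: [-3.14, 0.003, 0.56]
wrist_force: [-0.1, 0.2, -0.3]
opening: 1.0
grip_force: 0.0
```

send_rows --series '[[[-0.025, -0.576, 0, 0, 0, 1.0], [-0.025, -0.576, 0, 0, 0, 1.0], [-0.025, -0.576, 0, 0, 0, 1.0], [-0.025, -0.576, 0, 0, 0, 1.0], [-0.025, -0.576, 0, 0, 0, 1.0], [-0.025, -0.576, 0, 0, 0, 1.0], [-0.025, -0.576, 0, 0, 0, 1.0]]]'

```text
clock: 8.45
position: [0.5331, -0.1144, 0.3295]
orientation: [-3.14, 0.0, 1.341]
wrist_force: [-0.5, -0.4, 0.2]
opening: 1.0
grip_force: 0.0
```

```bash
python3 w.py w3
python3 - <<'E'
from h import *
p,d,m,s=pickle.load(open("w3.pkl","rb"));X=cloud(p,d,m);Z=X[...,2]
for nm,lo,hi,x0,x1 in(("cap",.083,.1,.5,.57),("barrel",.035,.07,.5,.57),):
    q=X[(Z>lo)&(Z<hi)&(X[...,0]>x0)&(X[...,0]<x1)&(X[...,1]>-.15)&(X[...,1]<-.08)]
    r=cv2.minAreaRect(q[:,:2].astype(np.float32)*1000);print(nm,len(q),np.round(q.mean(0),4),np.round(r[0],1),np.round(r[1],1),round(r[2],1),q[:,2].max(),np.round(np.median(q,0),4))
E
```

```text
8.45 [ 0.5331 -0.1144  0.3295] [-3.14   0.     1.341] [ 0.51  0.29 -0.52  1.58  0.15  1.31 -0.26] cam [ 0.55026797 -0.04065838  0.47181573]
cap 210 [ 0.534  -0.1127  0.0892] [ 534.  -112.8] [17.6 17.2] 76.3 0.09150736866412539 [ 0.534  -0.1127  0.0894]
barrel 97 [ 0.5309 -0.1244  0.0472] [ 530.9 -127.7] [47.1 15.1] 80.2 0.06916436610830072 [ 0.5306 -0.1088  0.0423]
```

View pics/w3.png

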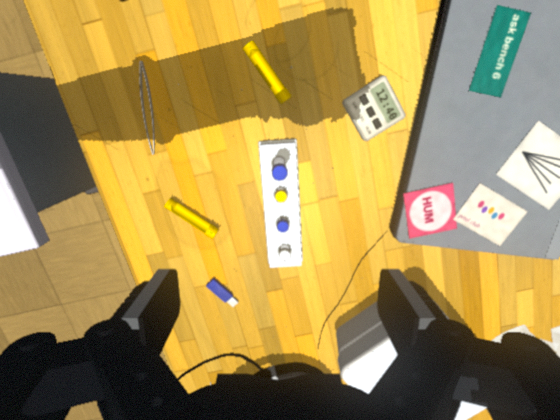

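The wrist view shows the tube upright in the rack's end hole, with its blue cap at (279,172). The three short vials are below it at (281,195), (283,225) and (285,250). Next I descend and grip.

send_rows --series '[[[0.002, 0.005, -0.2, 0, 0, 0], [0.002, 0.005, -0.4, 0, 0, 0], [0.002, 0.005, -0.6, 0, 0, 0], [0.002, 0.005, -0.8, 0, 0, 0], [0.002, 0.005, -0.92, 0, 0, 0], [0.002, 0.005, -1, 0, 0, 0]]]'

```text
clock: 9.25
position: [0.5331, -0.1129, 0.0785]
orientation: [-3.14, 0.0, 1.342]
wrist_force: [0.8, 0.8, 0.0]
opening: 1.001
grip_force: 0.0
```

send_rows --series '[[[0, 0, -0.07, 0, 0, 0], [0, 0, -0.14, 0, 0, 0], [0, 0, -0.14, 0, 0, 0], [0, 0, -0.14, 0, 0, 0]]]'

```text
clock: 9.75
position: [0.5344, -0.1131, 0.0458]
orientation: [3.141, -0.0, 1.343]
wrist_force: [0.3, 0.2, -0.3]
opening: 1.0
grip_force: 0.0
```

send_rows --series '[[[0, 0, 0, 0, 0, 0], [0, 0, 0, 0, 0, 0], [0, 0, 0, 0, 0, 0], [0, 0, 0, 0, 0, 0], [0, 0, 0, 0, 0, 0], [0, 0, 0, 0, 0, 0], [0, 0, 0, 0, 0, 0], [0, 0, 0, 0, 0, 0]]]' --hand 1 --grip_force 40

```text
clock: 10.75
position: [0.5341, -0.1132, 0.0455]
orientation: [3.141, 0.0, 1.343]
wrist_force: [-0.9, -0.5, 5.0]
opening: 0.199
grip_force: 38.9
```

send_rows --series '[[[0, 0, 0.03, 0, 0, 0], [0, 0, 0.08, 0, 0, 0], [0, 0, 0.2, 0, 0, 0], [0, 0, 0.35, 0, 0, 0], [0, 0, 0.5, 0, 0, 0], [0, 0, 0.65, 0, 0, 0], [0, 0, 0.65, 0, 0, 0], [0, 0, 0.65, 0, 0, 0]]]'

```text
clock: 11.75
position: [0.5336, -0.1133, 0.2079]
orientation: [-3.142, 0.0, 1.343]
wrist_force: [-0.4, -0.1, -0.3]
opening: 0.195
grip_force: 39.0
```

```bash
python3 w.py w4
python3 - <<'E'
from h import *
from plant import arm
s=arm.read_state();print(s["opening"],s["grip_force"],s["wrist_force"],s["position"])
p,d=arm.grab_frame("scene");m=arm.camera_model("scene");pickle.dump((p,d,m,s),open("s4.pkl","wb"))
w=pickle.load(open("w4.pkl","rb"));P=np.array(s["position"])
uv=proj(m,[P])[0];print(uv,proj(w[2],[P,P+[0,0,.044],P-[0,0,.037]]))
x,y=(uv-[40,50]).astype(int)
a=crop(p,x,y,80,100,5);b=crop(w[0],180,220,200,200,2)
i=np.zeros((500,800,3),np.uint8);i[:,:400]=a;i[:400,400:]=b
cv2.imwrite("pics/c4.png",np.clip(i[:,:,::-1]*1.6,0,255).astype(np.uint8))
E
```

```text
11.75 [ 0.5336 -0.1133  0.2079] [-3.142  0.     1.343] [ 0.5   0.38 -0.52  1.77  0.21  1.05 -0.32] cam [ 0.55042906 -0.03943794  0.35013462]
0.20029637316333906 38.95470190560445 [-0.7771994  -0.85080933  0.01361881] [ 0.5332437  -0.11320086  0.20727157]
[305.78481834 173.3700528 ] [[278.38681035 274.43092697]
 [278.31299483 335.53429891]
 [278.42414601 243.48879029]]
```

View pics/c4.png

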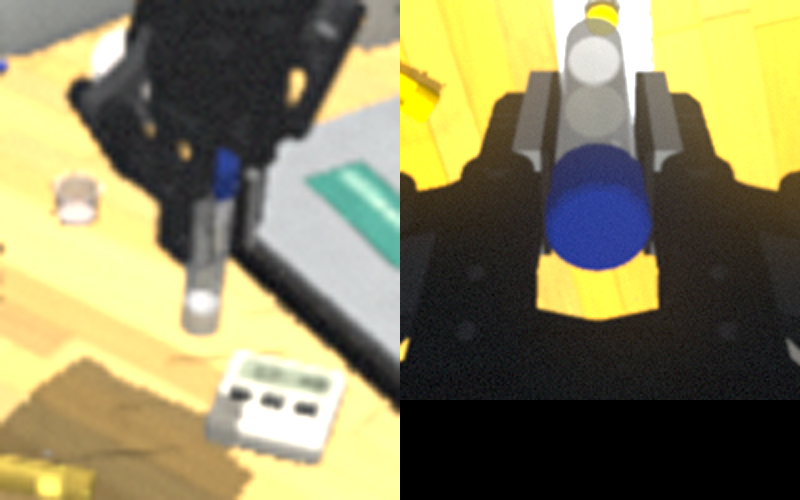

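The tube is held between the pads below its blue cap, with the foot at crop (200,330). I'll check its tilt numerically.

Run:
```python
from h import *
p,d,m,s=pickle.load(open("s4.pkl","rb"));P=np.array(s["position"])
uv=proj(m,[P])[0];o=(uv-[40,50]).astype(int)
pr=proj(m,[P-[0,0,.037],P,P+[0,0,.045]]);print("expected crop px foot,tcp,top",((pr-o)*5).round(0).tolist())
X=cloud(p,d,m);k=(np.linalg.norm(X[...,:2]-P[:2],axis=-1)<.025)&(X[...,2]>.15)&(X[...,2]<.205)
q=X[k];print(len(q))
for a in np.arange(.155,.21,.01):
    r=q[(q[:,2]>a)&(q[:,2]<=a+.01)]
    if len(r):print(round(a,3),len(r),(r.mean(0)-P).round(4))
w=pickle.load(open("w4.pkl","rb"));Y=cloud(*w[:3]);k=(np.linalg.norm(Y[...,:2]-P[:2],axis=-1)<.03)&(Y[...,2]>.15)&(Y[...,2]<.30);q=Y[k]
for a in np.arange(.155,.27,.01):
    r=q[(q[:,2]>a)&(q[:,2]<=a+.01)]
    if len(r):print("w",round(a,3),len(r),(r.mean(0)-P).round(4),(r.max(0)-P).round(4),(r.min(0)-P).round(4))
```

```text
expected crop px foot,tcp,top [[199.0, 324.0], [204.0, 252.0], [211.0, 158.0]]
102
0.165 9 [-0.0054 -0.0028 -0.0339]
0.175 30 [-0.0052 -0.0031 -0.0276]
0.185 34 [-0.005  -0.0039 -0.0175]
0.195 29 [-0.0048 -0.0044 -0.0073]
w 0.165 83 [ 0.001   0.0076 -0.0348] [ 0.0075  0.0097 -0.0323] [-0.0075  0.0007 -0.0377]
w 0.175 208 [ 0.0006  0.0075 -0.0272] [ 0.0077  0.0097 -0.0223] [-0.0083  0.001  -0.0323]
w 0.185 240 [ 0.0009  0.0074 -0.0169] [ 0.0078  0.0097 -0.0123] [-0.0081  0.0008 -0.0222]
w 0.195 276 [ 0.001   0.0072 -0.007 ] [ 0.0078  0.0095 -0.0024] [-0.0078  0.0005 -0.0121]
w 0.205 511 [0.0015 0.0076 0.0037] [0.0213 0.0151 0.0077] [-0.0182 -0.006  -0.0023]
w 0.215 1146 [0.002  0.0082 0.013 ] [0.0233 0.0152 0.0177] [-0.0199 -0.0045  0.0077]
w 0.225 1328 [0.0019 0.0083 0.0229] [0.0234 0.0153 0.0277] [-0.0199 -0.0033  0.0177]
w 0.235 1511 [0.0018 0.0082 0.0336] [0.0234 0.0158 0.0377] [-0.0197 -0.0125  0.0277]
w 0.245 4125 [0.0013 0.0052 0.0437] [0.03   0.0186 0.0477] [-0.0265 -0.0115  0.0377]
w 0.255 2888 [0.0018 0.0086 0.0532] [0.03   0.0183 0.0577] [-0.0298 -0.0127  0.0477]
w 0.265 809 [0.0033 0.0152 0.0641] [0.0248 0.0225 0.0677] [-0.0181 -0.0003  0.0577]
```

send_rows --series '[[[0.06, 0.15, 0.03, 0, 0, 0], [0.12, 0.34, 0.03, 0, 0, 0], [0.18, 0.53, 0.03, 0, 0, 0], [0.25, 0.72, 0.03, 0, 0, 0], [0.3, 0.88, 0.03, 0, 0, 0], [0.34, 0.96, 0.03, 0, 0, 0], [0.356, 1.0, 0.03, 0, 0, 0]]]'

```text
clock: 12.72
position: [0.6231, 0.1371, 0.2145]
orientation: [-3.14, 0.001, 1.343]
wrist_force: [0.6, -0.1, 0.3]
opening: 0.197
grip_force: 39.0
```

send_rows --series '[[[0, 0.05, 0, 0, 0, 0], [0, 0.094, 0, 0, 0, 0], [0, 0.094, 0, 0, 0, 0], [0, 0.094, 0, 0, 0, 0]]]'

```text
clock: 13.22
position: [0.623, 0.1595, 0.2154]
orientation: [3.141, 0.001, 1.342]
wrist_force: [0.2, -0.6, -0.2]
opening: 0.202
grip_force: 39.0
```

```bash
python3 w.py w5
python3 - <<'E'
from h import *
p,d,m,s=pickle.load(open("w5.pkl","rb"));P=np.array(s["position"]);print(s["wrist_force"],s["opening"])
Y=cloud(p,d,m);Z=Y[...,2]-P[2]
for a in np.arange(-.04,0,.01):
    r=Y[(np.linalg.norm(Y[...,:2]-P[:2],axis=-1)<.014)&(Z>a)&(Z<a+.01)]-P
    if len(r):print(round(a,3),len(r),r.mean(0).round(4),r.max(0).round(4),r.min(0).round(4))
q=Y[(Y[...,2]>.112)&(Y[...,2]<.125)&(np.linalg.norm(Y[...,:2]-[.623,.1617],axis=-1)<.03)]
print("rim",len(q),q.max(0).round(4),q.min(0).round(4))
E
```

```text
13.225 [0.623  0.1595 0.2154] [3.141e+00 1.000e-03 1.342e+00] [ 0.01  0.54 -0.53  1.51  0.29  1.17 -0.8 ] cam [0.63984219 0.23338741 0.35767055]
[ 0.18870038 -0.58540583 -0.20708459] 0.20223166114155816
-0.04 146 [ 0.0004  0.0075 -0.0338] [ 0.0072  0.0095 -0.03  ] [-0.0087  0.0009 -0.0379]
-0.03 210 [ 0.0005  0.0075 -0.0248] [ 0.0073  0.0097 -0.02  ] [-0.0085  0.0006 -0.03  ]
-0.02 252 [ 0.0005  0.0073 -0.0148] [ 0.0074  0.0096 -0.01  ] [-0.0085  0.0007 -0.02  ]
-0.01 303 [ 0.0007  0.0072 -0.0047] [ 0.0098  0.0098 -0.    ] [-0.0079  0.0001 -0.01  ]
rim 1145 [0.6444 0.1824 0.1209] [0.6029 0.1414 0.112 ]
```

send_rows --series '[[[0.004, 0.002, -0.06, 0, 0, 0], [0.004, 0.002, -0.14, 0, 0, 0], [0.004, 0.002, -0.22, 0, 0, 0], [0.004, 0.002, -0.268, 0, 0, 0], [0.004, 0.002, -0.268, 0, 0, 0], [0.004, 0.002, -0.268, 0, 0, 0]]]' --grip_force 60

```text
clock: 14.02
position: [0.6243, 0.161, 0.1489]
orientation: [3.141, -0.001, 1.343]
wrist_force: [-0.3, 0.4, -1.0]
opening: 0.189
grip_force: 58.3
```

send_rows --series '[[[0, 0, -0.008, 0, 0, 0], [0, 0, -0.016, 0, 0, 0], [0, 0, -0.016, 0, 0, 0], [0, 0, -0.016, 0, 0, 0]]]'

```text
clock: 14.52
position: [0.624, 0.1608, 0.1444]
orientation: [3.141, -0.0, 1.343]
wrist_force: [0.2, 0.6, 0.1]
opening: 0.192
grip_force: 58.3
```

send_rows --series '[[[0, 0, -0.006, 0, 0, 0], [0, 0, -0.012, 0, 0, 0], [0, 0, -0.012, 0, 0, 0], [0, 0, -0.012, 0, 0, 0]]]'

```text
clock: 15.02
position: [0.6239, 0.1608, 0.1413]
orientation: [-3.142, 0.0, 1.343]
wrist_force: [-0.7, -0.2, -0.4]
opening: 0.189
grip_force: 58.3
```

send_rows --series '[[[0, 0, -0.004, 0, 0, 0], [0, 0, -0.004, 0, 0, 0], [0, 0, -0.004, 0, 0, 0]]]'

```text
clock: 15.4
position: [0.624, 0.1609, 0.1405]
orientation: [3.141, -0.0, 1.343]
wrist_force: [-0.4, 0.0, 2.1]
opening: 0.193
grip_force: 58.4
```

send_rows --series '[[[0, 0, -0.004, 0, 0, 0], [0, 0, -0.004, 0, 0, 0], [0, 0, -0.004, 0, 0, 0]]]'

```text
clock: 15.78
position: [0.624, 0.1609, 0.1394]
orientation: [3.141, -0.0, 1.343]
wrist_force: [-0.9, 0.0, 3.7]
opening: 0.193
grip_force: 58.4
```

send_rows --series '[[[0, 0, -0.004, 0, 0, 0], [0, 0, -0.004, 0, 0, 0], [0, 0, -0.004, 0, 0, 0]]]'

```text
clock: 16.15
position: [0.624, 0.1609, 0.1384]
orientation: [3.141, -0.0, 1.343]
wrist_force: [-1.2, -0.4, 3.4]
opening: 0.189
grip_force: 58.5
```

send_rows --series '[[[0, 0, -0.004, 0, 0, 0], [0, 0, -0.004, 0, 0, 0], [0, 0, -0.004, 0, 0, 0]]]'

```text
clock: 16.52
position: [0.624, 0.1609, 0.1374]
orientation: [3.141, -0.0, 1.343]
wrist_force: [-0.8, 0.1, 5.6]
opening: 0.194
grip_force: 58.5
```

```bash
cat > f.py <<'E'
from plant import arm
import numpy as np
L=[]
for i in range(8):
    arm.grab_frame("top");s=arm.read_state();L.append(list(s["wrist_force"])+list(s["position"]))
print(np.mean(L,0).round(4),np.std(L,0).round(4),s["clock"],s["grip_force"],s["opening"])
E
python3 f.py
```

```text
[-1.2015 -0.4844  4.5223  0.624   0.1609  0.1374] [0.3745 0.4389 0.4671 0.     0.     0.    ] 16.925 58.52659102202779 0.19432686133152366
```

send_rows --series '[[[0, 0, -0.004, 0, 0, 0], [0, 0, -0.008, 0, 0, 0], [0, 0, -0.011, 0, 0, 0], [0, 0, -0.011, 0, 0, 0], [0, 0, -0.011, 0, 0, 0]]]'

```text
clock: 17.55
position: [0.624, 0.1609, 0.1348]
orientation: [3.141, -0.0, 1.343]
wrist_force: [-1.9, -0.5, 6.7]
opening: 0.193
grip_force: 58.7
```

```bash
python3 f.py; python3 w.py w6
python3 - <<'E'
from h import *
from plant import arm
p,d,m,s=pickle.load(open("w6.pkl","rb"));Y=cloud(p,d,m);P=np.array(s["position"])
for r0,r1,y0 in((.0175,.021,.165),):
    D=np.linalg.norm(Y[...,:2]-[.6235,.1618],axis=-1)
    q=Y[(D>r0)&(D<r1)&(Y[...,1]>y0)&(Y[...,2]>.09)&(Y[...,2]<.13)];print("rim z",len(q),np.percentile(q[:,2],[10,50,90]).round(4))
p0,d0,m0,_=pickle.load(open("w5.pkl","rb"));Y0=cloud(p0,d0,m0);D=np.linalg.norm(Y0[...,:2]-[.6235,.1618],axis=-1)
q=Y0[(D>r0)&(D<r1)&(Y0[...,1]>y0)&(Y0[...,2]>.09)&(Y0[...,2]<.13)];print("rim z before",len(q),np.percentile(q[:,2],[10,50,90]).round(4))
Z=Y[...,2]-P[2]
for a in np.arange(-.02,.0,.01):
    r=Y[(np.linalg.norm(Y[...,:2]-P[:2],axis=-1)<.014)&(Z>a)&(Z<a+.01)]-P
    if len(r):print(round(a,3),len(r),r.mean(0).round(4),r.max(0).round(4),r.min(0).round(4))
s,_d=arm.grab_frame("scene")
i=np.zeros((560,800,3),np.uint8);i[:,:400]=crop(s,190,100,100,140,4);i[:400,400:]=crop(p,180,180,200,200,2)
cv2.imwrite("pics/c6.png",np.clip(i[:,:,::-1]*1.5,0,255).astype(np.uint8))
E
```

```text
[-1.8297 -0.2272  6.7607  0.624   0.1609  0.1348] [0.4311 0.225  0.5476 0.     0.     0.    ] 17.95 58.74119696760317 0.19365173275105446
17.95 [0.624  0.1609 0.1349] [ 3.141 -0.     1.343] [-0.    0.61 -0.51  1.6   0.34  1.02 -0.84] cam [0.64080348 0.23466346 0.27714032]
rim z 667 [0.1107 0.1117 0.1125]
rim z before 325 [0.1171 0.1181 0.119 ]
-0.02 242 [ 0.0007  0.0073 -0.0147] [ 0.0076  0.0096 -0.0101] [-0.0083  0.0009 -0.02  ]
-0.01 298 [ 0.0009  0.0071 -0.0048] [ 0.0077  0.0093 -0.0001] [-0.0081 -0.0029 -0.01  ]
```

View pics/c6.png

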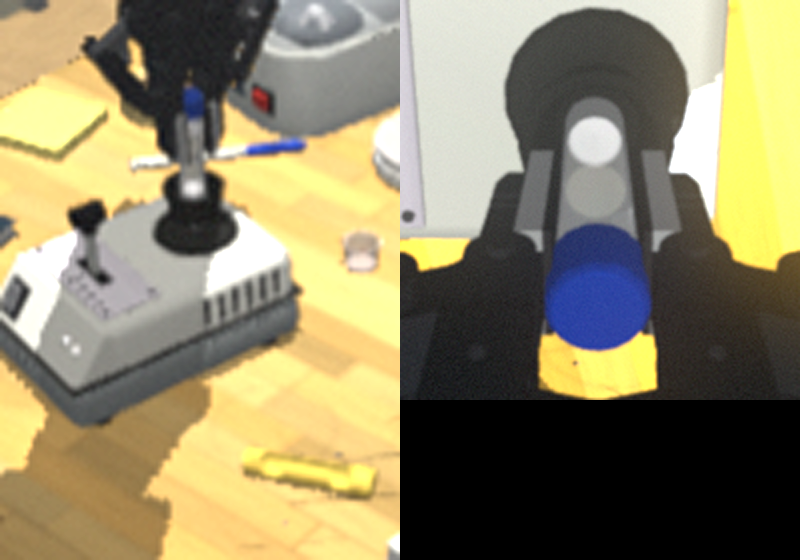

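The tube stands in the cup at crop (193,190), gripped under its blue cap, with the lever upright at (90,225). By depth the rim has dropped 6.4 mm, and the force is 6.76 N, which matches about 6 mm. The fingers are clear of the mixer.

```bash
python3 -c "
from plant import arm
print(arm.hand_in())"
```

```text
the job is handed in; nothing more can be done
None
```

The job is handed in: the lever is upright at half speed, and the gripper still holds the blue-capped tube upright in the cup, pressing it about 6 mm down (6.8 N), with the fingers clear of the mixer and the vials and other items not touched.

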